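# Empty the bobbin cup into the tray and stand it on the counting scale

## Task

Tip the four bobbins out of the blue cup into the orange tray, holding the cup low over the tray so that they do not fall far. Then stand the empty cup upright on the counting scale, centred on the round mark between the two red stops: set it down, do not drop it, and let go. Leave the thread cone, the oil bottle and the shears where they are.

Things in the scene. Friction and masses are not known exactly. Their poses are not given: they have to be found in the camera images.
- cup: Open blue plastic cup, a plain round cylinder, no handle: 60 mm outer diameter, 80 mm tall, wall 3.5 mm, floor 5 mm thick, 60 to 130 g. Origin at the centre of its underside, z up its axis to the mouth. Starts upright on the table, the bobbins filling its lowest 30 mm. Can be gripped across its diameter. Bobbins slide out once its mouth points some 20 degrees below level (tilt 110 degrees).
- tray: Open orange plastic tray, fixed to the table, 200 mm (its x) by 160 mm (its y) outside, 40 mm high, walls and floor 5 mm. Origin at the centre of its underside, z up.
- scale: Cream counting scale, fixed: case 175 mm (its x, -105 to +70) by 150 mm (its y), 38 mm high, dark display along the -x edge; on it a steel platform 130 by 130 mm, top at 50 mm. Origin on the table below the platform's centre. Two red stops on the platform, each 70 mm long along x, 10 mm thick, 12 mm high, centred at y = -40 and +40 mm: 70 mm clear between them.
- scale_mark (a point): Centre of the round mark on the platform's top face, 50 mm above the table, midway between the red stops: a dark ring 62 mm across around a white disc. Axes as the scale's.
- bobbin1: bobbin: steel sewing-machine bobbin wound with red thread, a spool 21 mm across its flanges and 12 mm long, 15 g, smooth and slippery (friction about 0.1). Origin at its middle, z along its spool axis. Starts inside the cup.
- bobbin2: bobbin: steel sewing-machine bobbin wound with blue thread, a spool 21 mm across its flanges and 12 mm long, 15 g, smooth and slippery (friction about 0.1). Origin at its middle, z along its spool axis. Starts inside the cup.
- bobbin3: bobbin: steel sewing-machine bobbin wound with yellow thread, a spool 21 mm across its flanges and 12 mm long, 15 g, smooth and slippery (friction about 0.1). Origin at its middle, z along its spool axis. Starts inside the cup.
- bobbin4: bobbin: steel sewing-machine bobbin wound with green thread, a spool 21 mm across its flanges and 12 mm long, 15 g, smooth and slippery (friction about 0.1). Origin at its middle, z along its spool axis. Starts inside the cup.
- cone: Bystander: upright cone of red thread, 72 mm across its foot, 160 mm tall. Origin at the centre of its underside.
- oiler: Bystander: white oil bottle with a red cap, 48 mm across, 110 mm tall. Origin at the centre of its underside.
- shears: Bystander: fabric shears lying flat, about 240 mm long, 100 mm wide over the black handles, 12 mm high. Origin at the pivot, x towards the steel blades' tips.
Mind the look-alikes: they are no part of the job. There is more than one size of the scale; the one meant has the size given above.

How it is judged (in metres and radians):
On the way:
1. all four bobbins lie in the tray while the cup is still tipped (more than 57 degrees from upright) (x of bobbin1 in the frame of tray between -0.1 and 0.1 m and y of bobbin1 in the frame of tray between -0.08 and 0.08 m and z of bobbin1 in the frame of tray between 0 and 0.04 m and x of bobbin2 in the frame of tray between -0.1 and 0.1 m and y of bobbin2 in the frame of tray between -0.08 and 0.08 m and z of bobbin2 in the frame of tray between 0 and 0.04 m and x of bobbin3 in the frame of tray between -0.1 and 0.1 m and y of bobbin3 in the frame of tray between -0.08 and 0.08 m and z of bobbin3 in the frame of tray between 0 and 0.04 m and x of bobbin4 in the frame of tray between -0.1 and 0.1 m and y of bobbin4 in the frame of tray between -0.08 and 0.08 m and z of bobbin4 in the frame of tray between 0 and 0.04 m and angle between cup's own z axis and vertical above 1 rad), for 0.1 s.
At the end, for the whole second after the job is handed in: All four bobbins lie at rest in the tray, inside its outline and below its rim; the empty cup stands on the scale's platform at rest, mouth up (tilt under 0.06 rad), its underside on the plate (4 mm) and its axis within 10 mm of the mark's centre (x of bobbin1 in the frame of tray between -0.1 and 0.1 m and y of bobbin1 in the frame of tray between -0.08 and 0.08 m and z of bobbin1 in the frame of tray between 0 and 0.04 m and x of bobbin2 in the frame of tray between -0.1 and 0.1 m and y of bobbin2 in the frame of tray between -0.08 and 0.08 m and z of bobbin2 in the frame of tray between 0 and 0.04 m and x of bobbin3 in the frame of tray between -0.1 and 0.1 m and y of bobbin3 in the frame of tray between -0.08 and 0.08 m and z of bobbin3 in the frame of tray between 0 and 0.04 m and x of bobbin4 in the frame of tray between -0.1 and 0.1 m and y of bobbin4 in the frame of tray between -0.08 and 0.08 m and z of bobbin4 in the frame of tray between 0 and 0.04 m and horizontal distance between cup and scale_mark below 0.01 m and z of cup in the frame of scale_mark between -0.004 and 0.004 m and angle between cup's own z axis and vertical below 0.06 rad and linear speed of each of cup, bobbin1, bobbin2, bobbin3, bobbin4 below 0.03 m/s); the robot touches nothing.
It fails at once if the cup is dropped or thrown (moving at over 0.4 m/s with no finger touching it) (contact force between the fingers and cup below 0.01 N and linear speed of cup above 0.4 m/s).
It fails at once if a bobbin falls from high up (over 2.2 m/s, a fall of about 25 cm) (linear speed of any of bobbin1, bobbin2, bobbin3, bobbin4 above 2.2 m/s).
It fails at once if the cone, the oil bottle or the shears are moved by over 25 mm (distance of any of cone, oiler, shears from where it was at the start of the episode above 0.025 m).
It also fails if it takes over 54 s, if anything falls off the work surface, if the arm or the gripper's body presses on something with over 40 N, if the wrist force passes 120 N, or if a joint passes its speed limit or range.

## Robot

A 6-joint arm with a two-finger parallel gripper is mounted at the origin on the work surface. World frame = base frame: x ahead of the robot, y to its left, z up, the work surface at z = 0. Lengths are in m, angles in degrees, forces in N, time in s.
With the tool pointing down it reaches from about 0.375 to 0.9 m from the base axis. Payload 3.1 kg.
Tool frame: the origin (TCP) lies midway between the tips of the shut fingers; the grasp point (between the pads) lies 19 mm behind it; z points along the fingers, y is the line along which they close (so a half turn about z gives the same grasp; the last joint's range is limited). The gripper opens to 87 mm and grips with 3 to 60 N. Pads are 19 mm wide; open, the fingers measure 117 mm over their backs; the gripper's body (75 mm by 190 mm) begins 51 mm behind the grasp point.
Start: joints at [63.57, 30.224, 82.088, -0, 67.689, -10.227], TCP at [0.174, 0.6, 0.223] pointing down, gripper open.
Joint ranges: [-176.69, 176.69], [-43.24, 126.21], [12.49, 139.97], [-82, 262], [0, 151.66], [-163.58, 163.58]. Speed limits (degrees/s): [159.86, 159.86, 180, 180, 180, 180].

## Interface

Orientations are given as a 3x3 rotation matrix whose columns are the frame's x, y, z axes.
In Python, from rig import read_state, capture, camera_info, hand_in gives the robot as it stands.
- The arm moves only by the tool drive_tool, never from a script. Its argument "motion" is a list of rows, each a list of 2 entries, a list of its own where there are three numbers: the shift along the tool's x, y, z in mm, then the turn, a rotation vector about the tool's x, y, z in rad. A call has 1 to 5 rows; each row shifts and turns the commanded pose from where the row before left it, along the tool's axes as they then stand; what a row does not reach is not made up. A row lasts 1/10 s, in which the tool goes at most 50 mm and 8.59 degrees, less where a joint would pass 70% of its speed; a pose out of reach is approached as far as the arm can. A call is refused whole if a number of a shift passes 50 or a number of a turn 0.15, either way. A call with a gripper value outside its range is refused whole. "gripper" is the opening, from 0 (shut) to 1 (fully open), set as the call begins (left out, the last holds). The fingers move at their own pace and stop on an object; the grip force is fixed at half the most. Time passes only in rows, so rows that do not move let the fingers close. It gives the time, the measured TCP pose, the force, the opening and the grip force at its end, in the units of the state.
- read_state(): the state, without advancing time (a new reading comes with each control period).
- capture(name): name is "scene" or "top"; returns the picture (400x640x3 uint8, red, green, blue); there is no depth.
- camera_info(name): a dict with "fovy" (degrees; the focal length in pixels is half the picture's height over the tangent of half this angle, whatever the lens; pixels are square), "cx", "cy" (the principal point, pixels), "xyz" and "orientation" of the camera in the world. Camera axes: x right, y down, z forward; pixel columns grow to the right and rows downward; lengths in m; the calibration is good to about 2 mm. A picture is of the moment at which its call begins. camera_info takes no time and is no camera call.
- hand_in(): hands the job in; it is judged then, once.
The state is a dict: "time_s": time; "joint_positions": joint angles; "qvel": joint speeds; "tau": joint torques, N m; "position": TCP position; "tcp_rot": TCP orientation; "force": force on the tool from outside, world axes, zero at the start; "moment": the same for the moment, N m; "opening": opening from 0.0 (shut) to 1.0 (fully open); "grasp_force": force on a finger pad.
Only numpy, scipy, OpenCV 4.12 (cv2) and the standard library are available. Lean on these libraries where they do the work, as an engineer would, in place of code of your own. Each camera call takes 0.05 s, during which the arm holds its last target. There are 200 camera calls.

## Working session

There is one attempt and no reset: what is moved stays moved. The work goes in short steps, Python scripts to look and compute and a tool call to move; the robot and the scene stay as the last step left them, time stands still between calls to the robot, and variables do not carry over. Pictures are saved under pics/ and viewed, at most 10 in all, crops included, and the job is handed in when it is done.

Besides the shell and the picture viewer there is one more tool, called after "Request:" as a command line: name --argument value ..., lists and objects as JSON in quotes. drive_tool: Moves the arm, as the interface text tells. Its arguments: {"type":"object","properties":{"motion":{"type":"array","items":{"type":"array"}},"gripper":{"type":"number"}},"required":["motion"]}

```bash
mkdir -p pics
python3 - <<'E'
from rig import *
import cv2
for n in ("scene","top"):
    i=capture(n); cv2.imwrite(f"pics/{n}0.png",i[:,:,::-1]); print(n,camera_info(n))
print(read_state())
E
```

```text
scene {'fovy': 42.01931783441137, 'cx': 319.06202900957544, 'cy': 197.3675488806014, 'xyz': array([1.67263503, 0.16046213, 1.3202325 ]), 'orientation': array([[-1.33580421e-02,  7.56909704e-01, -6.53382938e-01],
       [ 9.99794937e-01,  1.64343396e-04, -2.02498550e-02],
       [-1.52199326e-02, -6.53519451e-01, -7.56756685e-01]])}
top {'fovy': 47.00924600297821, 'cx': 316.7217128341438, 'cy': 200.62606568893565, 'xyz': array([0.4269302 , 0.1542966 , 1.34617196]), 'orientation': array([[ 0.00139387, -0.99006187,  0.14062559],
       [-0.99998071, -0.00223123, -0.00579707],
       [ 0.00605323, -0.14061479, -0.99004588]])}
{'time_s': 0.1, 'joint_positions': array([ 6.35717566e+01,  3.02746314e+01,  8.21490756e+01, -3.39533218e-03,
        6.76876528e+01, -1.02279263e+01]), 'qvel': array([ 0.06344922, -0.16854333, -0.15626242,  0.05046887, -0.04107702,
       -0.04539488]), 'tau': array([ 6.31641615e-05, -4.40984201e+01, -1.77150053e+01,  6.34590187e-02,
        5.33821899e-02, -2.37590325e-05]), 'position': array([0.1740717 , 0.59958919, 0.22165866]), 'tcp_rot': array([[-9.60298314e-01,  2.78973981e-01, -8.15954683e-04],
       [ 2.78975022e-01,  9.60296736e-01, -1.76487373e-03],
       [ 2.91204767e-04, -1.92243625e-03, -9.99998110e-01]]), 'force': array([-0.50380934, -0.30378882,  0.2984296 ]), 'moment': array([0.02863336, 0.00083643, 0.00913434]), 'grasp_force': 0.0, 'opening': 1.000178891604836}
```

View pics/top0.png

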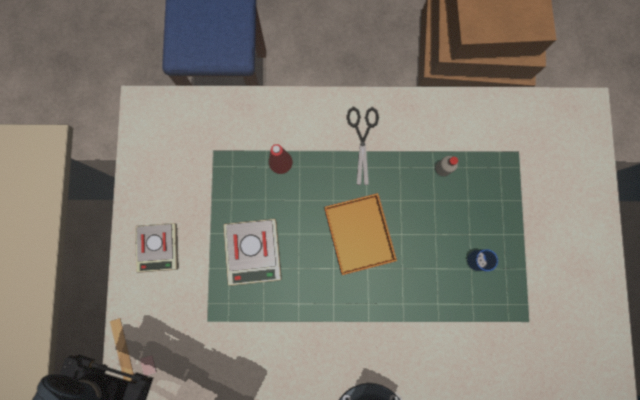

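View pics/scene0.png

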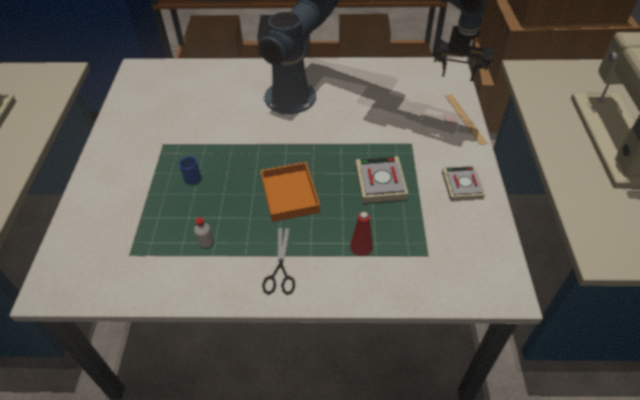

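Top view: cup about (482,260), tray about (360,234), large scale about (251,248), small look-alike about (155,245), cone (281,160), oiler (449,164), shears (362,145). I'll enlarge the ones that matter.

```bash
cat > h.py <<'E'
import numpy as np, cv2
from rig import *
def ray(n,u,v):
    c=camera_info(n); f=200/np.tan(np.radians(c["fovy"]/2))
    return c["xyz"], np.array(c["orientation"])@np.array([(u-c["cx"])/f,(v-c["cy"])/f,1])
def at(n,u,v,z):
    o,d=ray(n,u,v); return (o+d*(z-o[2])/d[2])[:2]
def crop(i,x,y,w,h,s):
    return cv2.resize(i[y:y+h,x:x+w],None,fx=s,fy=s,interpolation=cv2.INTER_CUBIC)
E
python3 - <<'E'
from h import *
t=cv2.imread("pics/top0.png"); s=cv2.imread("pics/scene0.png")
a=np.hstack([crop(t,215,210,80,80,5),crop(t,440,220,80,80,5)])
b=np.hstack([crop(t,315,185,100,100,2),crop(s,350,145,67,67,3)[:200,:200],crop(s,165,145,50,50,4),crop(s,250,150,80,80,2.5)])
m=np.vstack([a,b]); cv2.imwrite("pics/m.png",np.clip(m*1.6,0,255).astype(np.uint8)); print(m.shape)
E
```

```text
(600, 800, 3)
```

View pics/m.png

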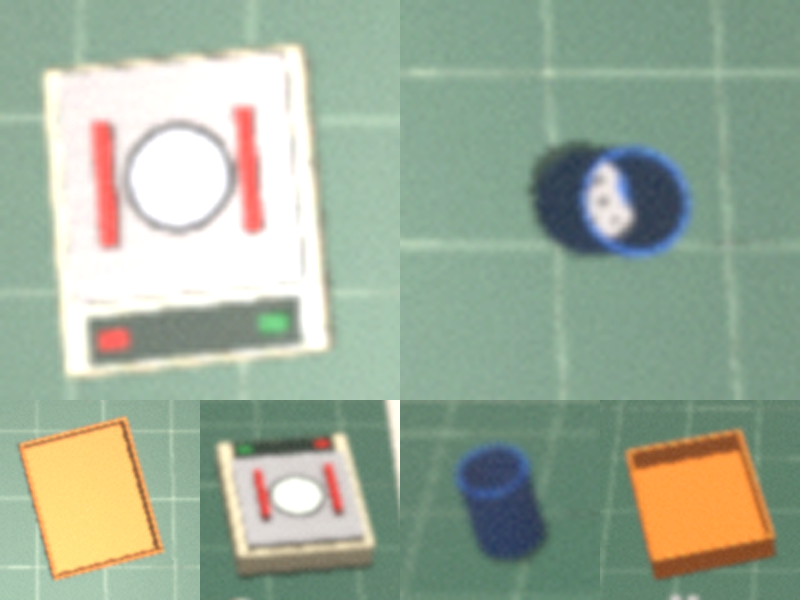

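Run:
```python
from h import *
np.set_printoptions(precision=4,suppress=True)
print("mark",at("top",250.4,244.8,.05),at("scene",382.2,176.2,.05))
print("cup",at("top",486.8,259.8,.08),at("scene",188.3,162.3,.08))
def P(x,y,s,x0,y0):return x0+(x+.5)/s-.5,y0+(y+.5)/s-.5
c=np.array([at("top",*P(x,y-400,2,315,185),.04) for x,y in((21,444),(126,419),(161,550),(53,578))])
print("tray",c,c.mean(0),np.linalg.norm(c-np.roll(c,-1,0),axis=1))
c2=np.array([at("scene",*P(x-600,y-400,2.5,250,150),.04) for x,y in((628,453),(741,432),(774,541),(656,565))])
print(c2,c2.mean(0))
# ring edges, stops
r=[at("top",*P(x,y,5,215,210),.05) for x,y in((124,177),(235,176),(179,121),(180,231))]
print("ring",np.linalg.norm(r[0]-r[1]),np.linalg.norm(r[2]-r[3]))
s=np.array([at("top",*P(x,y,5,215,210),.062) for x,y in((101,122),(110,247),(243,107),(253,232))]);print("stops",s,s.mean(0))
q=[at("top",*P(x,y,5,440,220),.08) for x,y in((182,201),(290,201),(236,147),(236,256))]
print("rim",np.linalg.norm(q[0]-q[1]),np.linalg.norm(q[2]-q[3]))
for n,u,v,z in(("oiler",449,164,.1),("cone",277,150,.16),("coneS",364,214,.16),("oilS",200,222,.1)): print(n,at("scene" if n[-1]=="S" else "top",u,v,z))
```

```text
mark [0.4854 0.3326] [0.4827 0.3357]
cup [ 0.4442 -0.3189] [ 0.4463 -0.3142]
tray [[ 0.5948  0.1222]
 [ 0.6314 -0.0289]
 [ 0.4445 -0.0751]
 [ 0.4053  0.0775]] [0.519  0.0239] [0.1555 0.1925 0.1575 0.1947]
[[ 0.4482 -0.0735]
 [ 0.4084  0.0794]
 [ 0.6042  0.1275]
 [ 0.6438 -0.0211]] [0.5262 0.028 ]
ring 0.06223336517615634 0.061542571992827456
stops [[0.5148 0.3751]
 [0.4456 0.3683]
 [0.5233 0.2961]
 [0.454  0.2893]] [0.4845 0.3322]
rim 0.05925601259518784 0.059265554818556776
oiler [ 0.7074 -0.2197]
cone [0.7304 0.2526]
coneS [0.7337 0.2588]
oilS [ 0.7164 -0.2267]
```

Scale size check passes (ring 62 mm, stops 70 mm). Now a planner that gives me rounded rows, with the tool to be used sideways for the grasp and pour.

```bash
cat >> h.py <<'E'
from scipy.spatial.transform import Rotation as Ro
def tool(pitch,head=-90,roll=0,ysign=1):
    "tool z at heading, pitched down; y horizontal, then rolled about z (deg)"
    h,p=np.radians([head,pitch]); z=np.array([np.cos(p)*np.cos(h),np.cos(p)*np.sin(h),-np.sin(p)])
    y=ysign*np.array([-np.sin(h),np.cos(h),0]); R=np.c_[np.cross(y,z),y,z]
    return R@Ro.from_euler("z",roll,degrees=True).as_matrix()
def plan(g,R1,v=45,w=.14,n=0):
    "rows from the present pose to grasp point g (m), orientation R1"
    s=read_state(); p=np.array(s["position"])*1e3; R=np.array(s["tcp_rot"])
    t=(np.array(g)+.019*R1[:,2])*1e3
    rv=Ro.from_matrix(R.T@R1).as_rotvec()
    n=n or int(np.ceil(max(np.linalg.norm(t-p)/v,np.linalg.norm(rv)/w,1)))
    p0,R0=p.copy(),R.copy(); out=[]
    for k in range(1,n+1):
        a=np.round(R.T@(p0+(t-p0)*k/n-p)); p=p+R@a
        Rk=R0@Ro.from_rotvec(rv*k/n).as_matrix()
        b=np.round(Ro.from_matrix(R.T@Rk).as_rotvec(),2); R=R@Ro.from_rotvec(b).as_matrix()
        out.append([a.astype(int).tolist(),b.tolist()])
    for k in range(0,n,5): print(str(out[k:k+5]).replace(" ",""))
    print("rows",n,"end err mm",np.round(t-p,1), "rad",np.round(Ro.from_matrix(R.T@R1).magnitude(),3))
def st():
    s=read_state(); R=np.array(s["tcp_rot"])
    print("t",s["time_s"],"q",np.round(s["joint_positions"],1),"grasp",np.round(np.array(s["position"])-.019*R[:,2],4),"z",np.round(R[:,2],3),"y",np.round(R[:,1],3),"F",np.round(s["force"],1),"op",round(s["opening"],3),"gf",s["grasp_force"])
E
python3 - <<'E'
from h import *
st(); plan([.5,.05,.30],tool(89.9))
E
```

```text
t 0.1 q [ 63.6  30.3  82.1  -0.   67.7 -10.2] grasp [0.1741 0.5996 0.2407] z [-0.001 -0.002 -1.   ] y [ 0.279  0.96  -0.002] F [-0.5 -0.3  0.3] op 1.0 gf 0.0
[[[-31,-29,-4],[-0.0,-0.0,0.09]],[[-34,-26,-4],[-0.0,-0.0,0.08]],[[-35,-24,-4],[-0.0,-0.0,0.09]],[[-38,-20,-4],[-0.0,-0.0,0.08]],[[-39,-17,-4],[-0.0,-0.0,0.09]]]
[[[-40,-14,-3],[-0.0,-0.0,0.09]],[[-42,-9,-4],[-0.0,-0.0,0.08]],[[-42,-7,-4],[-0.0,-0.0,0.09]],[[-42,-3,-4],[-0.0,-0.0,0.08]],[[-43,1,-4],[-0.0,-0.0,0.09]]]
[[[-42,5,-4],[-0.0,-0.0,0.08]],[[-42,8,-4],[-0.0,-0.0,0.09]],[[-41,11,-4],[-0.0,-0.0,0.09]],[[-40,16,-4],[-0.0,-0.0,0.08]],[[-38,18,-4],[-0.0,-0.0,0.09]]]
rows 15 end err mm [-0.  -0.3 -0.4] rad 0.002
```

Request:
drive_tool --motion '[[[-31,-29,-4],[0,0,0.09]],[[-34,-26,-4],[0,0,0.08]],[[-35,-24,-4],[0,0,0.09]],[[-38,-20,-4],[0,0,0.08]],[[-39,-17,-4],[0,0,0.09]]]' --gripper 1

```text
time_s: 0.6
position: [0.2835, 0.4152, 0.2424]
tcp_rot: [[-0.755, 0.656, -0.0], [0.656, 0.755, -0.001], [-0.0, -0.001, -1.0]]
force: [0.2, 0.0, 0.7]
opening: 1.001
grasp_force: 0.0
```

Request:
drive_tool --motion '[[[-40,-14,-3],[0,0,0.09]],[[-42,-9,-4],[0,0,0.08]],[[-42,-7,-4],[0,0,0.09]],[[-42,-3,-4],[0,0,0.08]],[[-43,1,-4],[0,0,0.09]]]'

```text
time_s: 1.1
position: [0.3918, 0.2319, 0.2615]
tcp_rot: [[-0.412, 0.911, -0.001], [0.911, 0.412, -0.0], [0.0, -0.001, -1.0]]
force: [0.8, 0.1, 0.8]
opening: 1.002
grasp_force: 0.0
```

Request:
drive_tool --motion '[[[-42,5,-4],[0,0,0.08]],[[-42,8,-4],[0,0,0.09]],[[-41,11,-4],[0,0,0.09]],[[-40,16,-4],[0,0,0.08]],[[-38,18,-4],[0,0,0.09]]]'

```text
time_s: 1.6
position: [0.5007, 0.049, 0.2814]
tcp_rot: [[0.006, 1.0, -0.001], [1.0, -0.006, 0.0], [0.0, -0.001, -1.0]]
force: [1.3, 0.2, 0.2]
opening: 1.001
grasp_force: 0.0
```

Run:
```python
from h import *
st(); plan([.5,-.1,.25],tool(30))
```

```text
t 1.6 q [-7.2 16.7 95.   0.  68.4 -6.8] grasp [0.5007 0.049  0.3004] z [-0.001  0.    -1.   ] y [ 1.    -0.006 -0.001] F [1.3 0.2 0.2] op 1.001 gf 0.0
[[[-21,0,5],[-0.0,-0.13,-0.0]],[[-20,0,8],[-0.0,-0.13,-0.0]],[[-18,0,10],[-0.0,-0.13,-0.0]],[[-17,0,13],[-0.0,-0.13,-0.0]],[[-16,0,14],[-0.0,-0.13,-0.0]]]
[[[-13,0,17],[-0.0,-0.14,-0.0]],[[-11,0,18],[-0.0,-0.13,-0.0]],[[-9,0,20],[-0.01,-0.13,-0.0]]]
rows 8 end err mm [ 0.4  0.4 -0.3] rad 0.006
```

Request:
drive_tool --motion '[[[-21,0,5],[0,-0.13,0]],[[-20,0,8],[0,-0.13,0]],[[-18,0,10],[0,-0.13,0]],[[-17,0,13],[0,-0.13,0]]]'

```text
time_s: 2.0
position: [0.5004, -0.0326, 0.261]
tcp_rot: [[0.003, 1.0, 0.0], [0.865, -0.002, -0.501], [-0.501, 0.002, -0.865]]
force: [-0.8, 0.1, -0.1]
opening: 1.003
grasp_force: 0.0
```

Run:
```python
from h import *
st()
```

```text
t 2.0 q [  1.1  22.   98.  -33.6  64.9  17.1] grasp [ 0.5004 -0.0231  0.2774] z [ 0.    -0.501 -0.865] y [ 1.    -0.002  0.002] F [-0.8  0.1 -0.1] op 1.003 gf 0.0
```

q4 heads for its short side with a −y heading, so I'll point the tool the other way (+30° heading for the cup).

Run:
```python
from h import *
plan([.43,-.20,.27],tool(75,30,0,-1))
```

```text
[[[-14,-7,9],[0.01,0.07,0.11]],[[-15,-5,8],[0.02,0.07,0.1]],[[-16,-3,7],[0.01,0.07,0.11]],[[-16,-1,6],[0.02,0.07,0.1]],[[-18,0,5],[0.01,0.08,0.11]]]
[[[-17,3,4],[0.02,0.07,0.11]],[[-17,4,2],[0.01,0.07,0.1]],[[-17,6,1],[0.01,0.07,0.11]],[[-16,8,-1],[0.02,0.07,0.11]],[[-14,10,-1],[0.01,0.07,0.1]]]
rows 10 end err mm [-0.7  0.1  0.2] rad 0.003
```

Request:
drive_tool --motion '[[[-14,-7,9],[0.01,0.07,0.11]],[[-15,-5,8],[0.02,0.07,0.1]],[[-16,-3,7],[0.01,0.07,0.11]],[[-16,-1,6],[0.02,0.07,0.1]],[[-18,0,5],[0.01,0.08,0.11]]]'

```text
time_s: 2.5
position: [0.4668, -0.1147, 0.2557]
tcp_rot: [[0.511, 0.859, 0.03], [0.851, -0.501, -0.156], [-0.119, 0.105, -0.987]]
force: [0.6, 0.6, -0.7]
opening: 1.002
grasp_force: 0.0
```

Request:
drive_tool --motion '[[[-17,3,4],[0.02,0.07,0.11]],[[-17,4,2],[0.01,0.07,0.1]],[[-17,6,1],[0.01,0.07,0.11]],[[-16,8,-1],[0.02,0.07,0.11]],[[-14,10,-1],[0.01,0.07,0.1]]]'

```text
time_s: 3.0
position: [0.4345, -0.1978, 0.2506]
tcp_rot: [[0.838, 0.497, 0.225], [0.479, -0.868, 0.133], [0.262, -0.003, -0.965]]
force: [1.3, -0.2, -0.9]
opening: 0.999
grasp_force: 0.0
```

Run:
```python
from h import *
st()
plan([.345,-.374,.22],tool(18,30,0,-1))
```

```text
t 3.0 q [-47.8  14.2 106.6  17.7  57.3   3. ] grasp [ 0.4302 -0.2003  0.269 ] z [ 0.225  0.133 -0.965] y [ 0.497 -0.868 -0.003] F [ 1.3 -0.2 -0.9] op 0.999 gf 0.0
[[[-19,14,0],[0.0,0.12,-0.0]],[[-19,13,-3],[0.0,0.13,-0.0]],[[-18,14,-5],[0.0,0.12,-0.0]],[[-17,13,-7],[0.0,0.13,-0.0]],[[-17,14,-10],[0.0,0.12,-0.0]]]
[[[-15,13,-11],[0.0,0.12,-0.0]],[[-13,14,-13],[0.0,0.13,-0.0]],[[-12,14,-15],[0.0,0.12,-0.0]]]
rows 8 end err mm [-0.5  0.3 -0.1] rad 0.005
```

Request:
drive_tool --motion '[[[-19,14,0],[0,0.12,0]],[[-19,13,-3],[0,0.13,0]],[[-18,14,-5],[0,0.12,0]],[[-17,13,-7],[0,0.13,0]]]'

```text
time_s: 3.4
position: [0.3983, -0.2804, 0.2331]
tcp_rot: [[0.628, 0.5, 0.597], [0.362, -0.866, 0.345], [0.689, -0.0, -0.725]]
force: [0.3, -0.1, 0.2]
opening: 1.001
grasp_force: 0.0
```

Request:
drive_tool --motion '[[[-17,14,-10],[0,0.12,0]],[[-15,13,-11],[0,0.12,0]],[[-13,14,-13],[0,0.13,0]],[[-12,14,-15],[0,0.12,0]]]'

```text
time_s: 3.8
position: [0.3611, -0.3652, 0.2148]
tcp_rot: [[0.274, 0.499, 0.822], [0.155, -0.867, 0.475], [0.949, -0.003, -0.315]]
force: [0.4, -0.5, 0.0]
opening: 1.0
grasp_force: 0.0
```

Run:
```python
from h import *
st()
plan([.345,-.374,.055],tool(18,30,0,-1),v=35)
```

```text
t 3.8 q [-90.1  43.  105.3  55.2  89.  -62.7] grasp [ 0.3455 -0.3742  0.2208] z [ 0.822  0.475 -0.315] y [ 0.499 -0.867 -0.003] F [ 0.4 -0.5  0. ] op 1.0 gf 0.0
[[[-31,0,10],[0.0,0.0,-0.0]],[[-32,0,11],[0.0,0.0,-0.0]],[[-31,0,10],[0.0,0.0,-0.0]],[[-32,0,11],[0.0,0.0,-0.0]],[[-31,0,10],[0.0,0.01,-0.0]]]
rows 5 end err mm [-0.2 -0.2 -0.3] rad 0.005
```

Request:
drive_tool --motion '[[[-31,0,10],[0,0,0]],[[-32,0,11],[0,0,0]],[[-31,0,10],[0,0,0]],[[-32,0,11],[0,0,0]],[[-31,0,10],[0,0.01,0]]]'

```text
time_s: 4.3
position: [0.3611, -0.3635, 0.0481]
tcp_rot: [[0.27, 0.501, 0.822], [0.152, -0.866, 0.477], [0.951, -0.004, -0.31]]
force: [0.8, -0.4, -0.5]
opening: 0.994
grasp_force: 0.0
```

Run:
```python
from h import *
st()
t=capture("top");s=capture("scene")
a=crop(t,400,200,133,133,3)
b=crop(s,130,100,100,100,4)
m=np.hstack([a[:399,:399],b[:399,:399]]);cv2.imwrite("pics/g1.png",np.clip(m[:,:,::-1]*1.6,0,255).astype(np.uint8))
plan([.445,-.317,.052],tool(18,30,0,-1),v=25)
```

```text
t 4.3 q [-90.1  61.9 103.2  56.6  79.8 -76.8] grasp [ 0.3455 -0.3726  0.054 ] z [ 0.822  0.477 -0.31 ] y [ 0.501 -0.866 -0.004] F [ 0.8 -0.4 -0.5] op 0.994 gf 0.0
[[[7,1,22],[-0.0,-0.0,-0.0]],[[7,0,21],[-0.0,-0.0,-0.0]],[[7,1,22],[-0.0,-0.0,-0.01]],[[7,0,22],[-0.0,-0.0,0.0]],[[7,1,21],[-0.0,-0.0,0.0]]]
rows 5 end err mm [0.1 0.3 0.2] rad 0.004
```

View pics/g1.png

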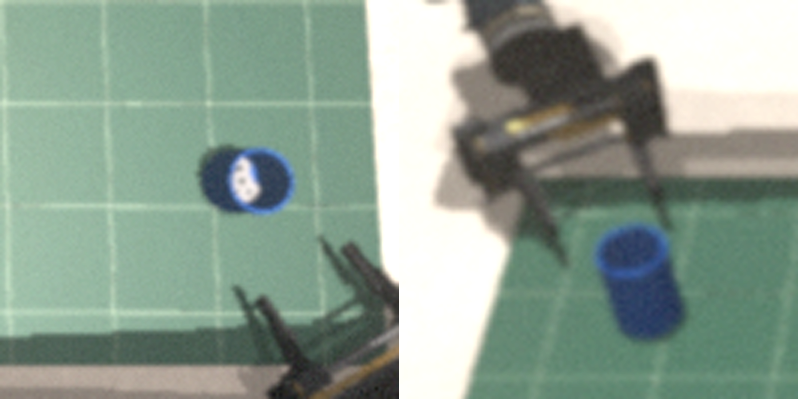

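The fingertips straddle the cup axis as planned (the thin dark strokes beside them are shadows). Advancing and gripping.

Request:
drive_tool --motion '[[[7,1,22],[0,0,0]],[[7,0,21],[0,0,0]],[[7,1,22],[0,0,0]],[[7,0,22],[0,0,0]],[[7,1,21],[0,0,0]]]'

```text
time_s: 4.9
position: [0.4619, -0.3089, 0.0516]
tcp_rot: [[0.269, 0.501, 0.823], [0.153, -0.866, 0.477], [0.951, -0.002, -0.309]]
force: [0.9, 0.8, -0.1]
opening: 1.005
grasp_force: 0.0
```

Request:
drive_tool --motion '[[[0,0,0],[0,0,0]],[[0,0,0],[0,0,0]],[[0,0,0],[0,0,0]],[[0,0,0],[0,0,0]],[[0,0,0],[0,0,0]]]' --gripper 0.4

```text
time_s: 5.4
position: [0.4604, -0.3101, 0.05]
tcp_rot: [[0.27, 0.5, 0.823], [0.152, -0.866, 0.476], [0.951, -0.003, -0.309]]
force: [-1.7, -1.3, 1.1]
opening: 0.687
grasp_force: 30.0
```

Run:
```python
from h import *
st()
R=np.array(read_state()["tcp_rot"])
plan([.455,-.28,.2],R,v=30)
```

```text
t 5.4 q [-78.2  61.9 106.1  68.6  76.1 -78. ] grasp [ 0.4448 -0.3191  0.0559] z [ 0.823  0.476 -0.309] y [ 0.5   -0.866 -0.003] F [-1.7 -1.3  1.1] op 0.687 gf 30.00204522628337
[[[29,-6,-4],[0.0,0.0,0.0]],[[29,-6,-3],[0.0,0.0,0.0]],[[29,-6,-4],[0.0,0.0,0.0]],[[30,-5,-3],[0.0,0.0,0.0]],[[29,-6,-4],[0.0,0.0,0.0]]]
rows 5 end err mm [ 0.2  0.4 -0.4] rad 0.0
```

Request:
drive_tool --motion '[[[15,0,-5],[0,0,0]],[[29,-6,-3],[0,0,0]],[[29,-6,-4],[0,0,0]],[[30,-5,-3],[0,0,0]],[[29,-6,-4],[0,0,0]]]'

```text
time_s: 5.9
position: [0.4691, -0.2784, 0.1817]
tcp_rot: [[0.271, 0.5, 0.823], [0.152, -0.866, 0.476], [0.951, -0.004, -0.311]]
force: [0.1, -0.6, -1.1]
opening: 0.684
grasp_force: 30.0
```

Run:
```python
from h import *
st()
plan([.48,.045,.20],tool(18,60,0,-1),v=30)
```

```text
t 5.9 q [-76.3  46.  112.1  68.2  79.1 -68.3] grasp [ 0.4534 -0.2875  0.1876] z [ 0.823  0.476 -0.311] y [ 0.5   -0.866 -0.004] F [ 0.1 -0.6 -1.1] op 0.684 gf 29.998532086028717
[[[6,-24,15],[0.04,0.0,-0.01]],[[6,-23,15],[0.04,-0.0,-0.02]],[[6,-22,16],[0.04,0.0,-0.01]],[[7,-21,17],[0.05,0.0,-0.02]],[[7,-21,19],[0.04,0.0,-0.01]]]
[[[7,-19,19],[0.04,0.0,-0.01]],[[7,-19,20],[0.04,0.0,-0.02]],[[8,-18,20],[0.04,0.0,-0.01]],[[8,-17,22],[0.04,0.0,-0.01]],[[8,-16,21],[0.04,0.0,-0.02]]]
[[[9,-15,23],[0.05,0.0,-0.01]],[[8,-14,23],[0.04,0.0,-0.02]]]
rows 12 end err mm [0.5 0.1 0.3] rad 0.005
```

Request:
drive_tool --motion '[[[6,-24,15],[0.04,0,-0.01]],[[6,-23,15],[0.04,0,-0.02]],[[6,-22,16],[0.04,0,-0.01]],[[7,-21,17],[0.05,0,-0.02]],[[7,-21,19],[0.04,0,-0.01]]]'

```text
time_s: 6.4
position: [0.4776, -0.1368, 0.1861]
tcp_rot: [[0.229, 0.679, 0.698], [0.21, -0.734, 0.645], [0.95, -0.001, -0.311]]
force: [0.6, -1.2, -2.1]
opening: 0.688
grasp_force: 30.0
```

Request:
drive_tool --motion '[[[7,-19,19],[0.04,0,-0.01]],[[7,-19,20],[0.04,0,-0.02]],[[8,-18,20],[0.04,0,-0.01]],[[8,-17,22],[0.04,0,-0.01]],[[8,-16,21],[0.04,0,-0.02]]]'

```text
time_s: 6.9
position: [0.4854, 0.0042, 0.1908]
tcp_rot: [[0.176, 0.818, 0.547], [0.255, -0.575, 0.777], [0.951, 0.003, -0.31]]
force: [-0.1, -0.8, -1.5]
opening: 0.686
grasp_force: 30.0
```

Request:
drive_tool --motion '[[[9,-15,23],[0.05,0,-0.01]],[[8,-14,23],[0.04,0,-0.02]]]'

```text
time_s: 7.1
position: [0.4888, 0.0609, 0.1928]
tcp_rot: [[0.15, 0.869, 0.472], [0.271, -0.495, 0.825], [0.951, 0.004, -0.31]]
force: [0.7, -0.6, -1.6]
opening: 0.682
grasp_force: 30.0
```

Run:
```python
from h import *
st()
plan([.48,.045,.17],tool(2,60,75,-1),w=.12)
```

```text
t 7.1 q [-45.4  44.4 124.   71.1  75.4 -78.7] grasp [0.4798 0.0452 0.1987] z [ 0.472  0.825 -0.31 ] y [ 0.869 -0.495  0.004] F [ 0.7 -0.6 -1.6] op 0.682 gf 29.99926455609966
[[[-2,0,1],[0.01,0.02,0.11]],[[-2,0,0],[0.02,0.02,0.11]],[[-1,1,1],[0.01,0.02,0.11]],[[-2,0,0],[0.02,0.02,0.11]],[[-2,1,1],[0.01,0.02,0.1]]]
[[[-1,1,0],[0.02,0.02,0.11]],[[-2,1,1],[0.01,0.02,0.11]],[[-1,2,0],[0.02,0.02,0.11]],[[-1,1,0],[0.01,0.02,0.11]],[[-2,2,1],[0.02,0.02,0.11]]]
[[[0,2,0],[0.01,0.02,0.11]],[[-1,2,0],[0.02,0.02,0.11]]]
rows 12 end err mm [-0.1  0.2  0.3] rad 0.005
```

Request:
drive_tool --motion '[[[-2,0,1],[0.01,0.02,0.11]],[[-2,0,0],[0.02,0.02,0.11]],[[-1,1,1],[0.01,0.02,0.11]],[[-2,0,0],[0.02,0.02,0.11]],[[-2,1,1],[0.01,0.02,0.1]]]'

```text
time_s: 7.6
position: [0.489, 0.0602, 0.1828]
tcp_rot: [[0.543, 0.708, 0.452], [-0.09, -0.486, 0.87], [0.835, -0.513, -0.2]]
force: [0.7, -0.3, -1.7]
opening: 0.689
grasp_force: 30.0
```

Request:
drive_tool --motion '[[[-1,1,0],[0.02,0.02,0.11]],[[-2,1,1],[0.01,0.02,0.11]],[[-1,2,0],[0.02,0.02,0.11]],[[-1,1,0],[0.01,0.02,0.11]],[[-2,2,1],[0.02,0.02,0.11]]]'

```text
time_s: 8.1
position: [0.4891, 0.0608, 0.1729]
tcp_rot: [[0.799, 0.367, 0.477], [-0.396, -0.276, 0.876], [0.453, -0.888, -0.076]]
force: [-0.5, -0.5, -1.0]
opening: 0.687
grasp_force: 30.0
```

Request:
drive_tool --motion '[[[0,2,0],[0.01,0.02,0.11]],[[-1,2,0],[0.02,0.02,0.11]]]'

```text
time_s: 8.3
position: [0.4897, 0.0602, 0.1687]
tcp_rot: [[0.842, 0.2, 0.502], [-0.479, -0.154, 0.864], [0.25, -0.968, -0.033]]
force: [-0.1, -0.1, -2.0]
opening: 0.683
grasp_force: 30.0
```

Run:
```python
from h import *
st()
cv2.imwrite("pics/p.png",np.clip(np.vstack([crop(capture(n),x,y,160,100,5)[:,:,::-1][::2,::2] for n,x,y in(("top",280,170),("scene",210,110))])*1.6,0,255).astype(np.uint8))
plan([.48,.045,.155],tool(0,60,130,-1),w=.1)
```

```text
t 8.3 q [-47.6  60.4 122.5  72.6  87.2 -17.3] grasp [0.4801 0.0438 0.1694] z [ 0.502  0.864 -0.033] y [ 0.2   -0.154 -0.968] F [-0.1 -0.1 -2. ] op 0.683 gf 29.995657454710454
[[[0,1,0],[0.0,-0.0,0.1]],[[-1,2,0],[0.01,-0.0,0.09]],[[0,1,0],[-0.0,-0.0,0.1]],[[0,1,1],[0.0,-0.0,0.09]],[[0,1,0],[0.01,-0.0,0.1]]]
[[[1,2,0],[-0.0,-0.01,0.09]],[[0,1,0],[0.0,0.0,0.1]],[[0,1,0],[0.01,0.0,0.09]],[[1,1,0],[-0.0,0.0,0.1]],[[1,1,0],[0.0,0.0,0.09]]]
rows 10 end err mm [-0.2  0.4 -0.3] rad 0.005
```

View pics/p.png

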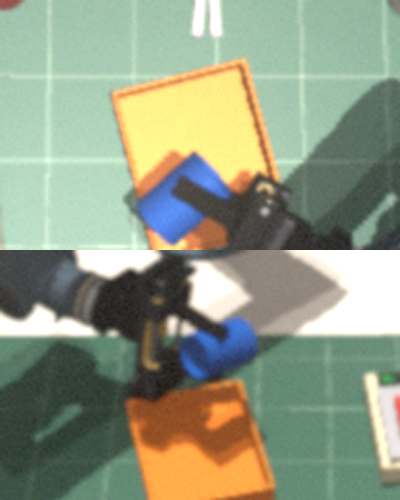

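The cup's mouth is over the tray centre (about (215,170) in the crop; tray centre about (200,160)), pointing the right way. Finish tipping.

Request:
drive_tool --motion '[[[0,1,0],[0,0,0.1]],[[-1,2,0],[0.01,0,0.09]],[[0,1,0],[0,0,0.1]],[[0,1,1],[0,0,0.09]],[[0,1,0],[0.01,0,0.1]]]'

```text
time_s: 8.9
position: [0.4895, 0.0617, 0.1633]
tcp_rot: [[0.842, -0.199, 0.501], [-0.491, 0.099, 0.865], [-0.222, -0.975, -0.014]]
force: [-0.1, 0.2, -1.1]
opening: 0.686
grasp_force: 30.0
```

Request:
drive_tool --motion '[[[1,2,0],[0,-0.01,0.09]],[[0,1,0],[0,0,0.1]],[[0,1,0],[0.01,0,0.09]],[[1,1,0],[0,0,0.1]],[[1,1,0],[0,0,0.09]]]'

```text
time_s: 9.4
position: [0.4898, 0.0614, 0.1564]
tcp_rot: [[0.666, -0.556, 0.497], [-0.383, 0.316, 0.868], [-0.64, -0.769, -0.002]]
force: [0.2, -0.3, -1.7]
opening: 0.69
grasp_force: 30.0
```

Request:
drive_tool --motion '[[[0,0,0],[0,0,0]],[[0,0,0],[0,0,0]],[[0,0,0],[0,0,0]],[[0,0,0],[0,0,0]],[[0,0,0],[0,0,0]]]'

```text
time_s: 9.9
position: [0.4896, 0.0618, 0.1566]
tcp_rot: [[0.667, -0.555, 0.496], [-0.383, 0.316, 0.868], [-0.639, -0.769, -0.001]]
force: [-0.2, -0.5, -0.1]
opening: 0.685
grasp_force: 30.0
```

Run:
```python
from h import *
st()
cv2.imwrite("pics/p2.png",np.clip(np.vstack([crop(capture(n),x,y,160,60,5)[:,:,::-1] for n,x,y in(("top",280,190),("scene",220,155))])*1.6,0,255).astype(np.uint8))
```

```text
t 9.9 q [-47.4  63.4 121.5  72.5  88.4  35. ] grasp [0.4802 0.0453 0.1567] z [ 0.496  0.868 -0.001] y [-0.555  0.316 -0.769] F [-0.2 -0.5 -0.1] op 0.685 gf 30.00179796013981
```

View pics/p2.png

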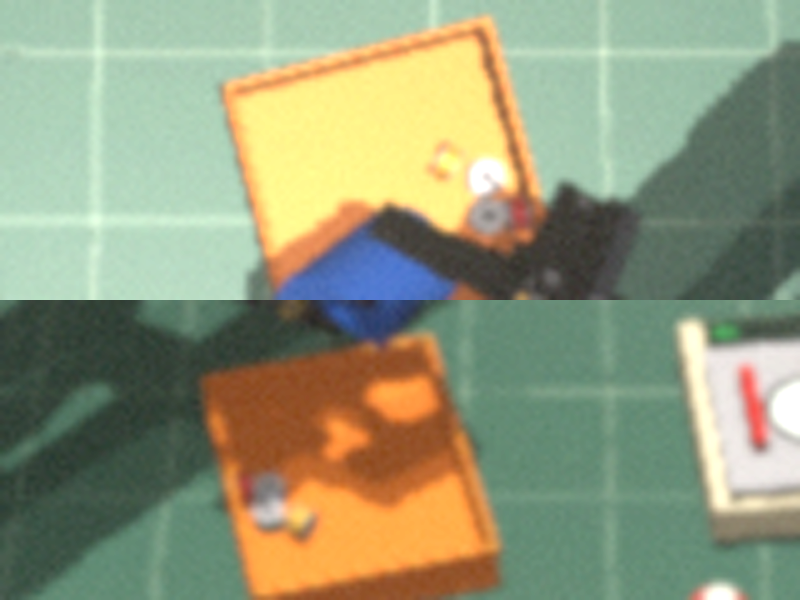

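All four bobbins lie in the tray: yellow (445,160), two grey ends (487,177) and (490,215), red (520,215) in the upper crop. Hold briefly, then un-tip and head for the scale.

Request:
drive_tool --motion '[[[0,0,0],[0,0,0]],[[0,0,0],[0,0,0]],[[0,0,0],[0,0,0]]]'

```text
time_s: 10.3
position: [0.4896, 0.0618, 0.1566]
tcp_rot: [[0.667, -0.555, 0.496], [-0.382, 0.317, 0.868], [-0.639, -0.769, -0.001]]
force: [-0.0, 0.1, -0.1]
opening: 0.685
grasp_force: 30.0
```

Run:
```python
from h import *
st()
plan([.47,.12,.23],tool(18,72,0,-1),w=.135)
```

```text
t 10.3 q [-47.4  63.4 121.5  72.5  88.4  35. ] grasp [0.4802 0.0453 0.1566] z [ 0.496  0.868 -0.001] y [-0.555  0.317 -0.769] F [-0.   0.1 -0.1] op 0.685 gf 30.001935632899404
[[[-5,-1,3],[-0.01,-0.02,-0.13]],[[-4,-2,4],[-0.02,-0.02,-0.12]],[[-4,-2,3],[-0.01,-0.03,-0.13]],[[-3,-3,3],[-0.01,-0.02,-0.12]],[[-3,-3,4],[-0.02,-0.02,-0.13]]]
[[[-3,-4,3],[-0.01,-0.02,-0.12]],[[-2,-4,4],[-0.01,-0.03,-0.13]],[[-1,-4,3],[-0.02,-0.02,-0.13]],[[-1,-5,4],[-0.01,-0.02,-0.12]],[[0,-4,3],[-0.02,-0.02,-0.13]]]
[[[0,-5,3],[-0.01,-0.02,-0.12]],[[1,-4,4],[-0.01,-0.03,-0.13]],[[2,-5,3],[-0.02,-0.02,-0.13]],[[3,-4,3],[-0.01,-0.02,-0.12]],[[2,-4,3],[-0.01,-0.02,-0.13]]]
[[[4,-3,2],[-0.02,-0.03,-0.12]],[[4,-3,3],[-0.01,-0.02,-0.13]],[[4,-3,3],[-0.02,-0.02,-0.12]]]
rows 18 end err mm [ 0.1 -0.3  0.4] rad 0.006
```

Request:
drive_tool --motion '[[[-5,-1,3],[-0.01,-0.02,-0.13]],[[-4,-2,4],[-0.02,-0.02,-0.12]],[[-4,-2,3],[-0.01,-0.03,-0.13]],[[-3,-3,3],[-0.01,-0.02,-0.12]],[[-3,-3,4],[-0.02,-0.02,-0.13]]]'

```text
time_s: 10.8
position: [0.4861, 0.0828, 0.1749]
tcp_rot: [[0.921, -0.065, 0.383], [-0.384, -0.001, 0.923], [-0.059, -0.998, -0.026]]
force: [-0.1, -0.7, -0.2]
opening: 0.688
grasp_force: 30.0
```

Request:
drive_tool --motion '[[[-3,-4,3],[-0.01,-0.02,-0.12]],[[-2,-4,4],[-0.01,-0.03,-0.13]],[[-1,-4,3],[-0.02,-0.02,-0.13]],[[-1,-5,4],[-0.01,-0.02,-0.12]],[[0,-4,3],[-0.02,-0.02,-0.13]]]'

```text
time_s: 11.3
position: [0.482, 0.1038, 0.1941]
tcp_rot: [[0.824, 0.481, 0.3], [-0.195, -0.257, 0.947], [0.532, -0.838, -0.118]]
force: [-0.4, -0.0, -0.8]
opening: 0.687
grasp_force: 30.0
```

Request:
drive_tool --motion '[[[0,-5,3],[-0.01,-0.02,-0.12]],[[1,-4,4],[-0.01,-0.03,-0.13]],[[2,-5,3],[-0.02,-0.02,-0.13]],[[3,-4,3],[-0.01,-0.02,-0.12]],[[2,-4,3],[-0.01,-0.02,-0.13]]]'

```text
time_s: 11.8
position: [0.4773, 0.1253, 0.2128]
tcp_rot: [[0.416, 0.868, 0.271], [0.108, -0.342, 0.933], [0.903, -0.359, -0.236]]
force: [-0.5, 1.1, -0.7]
opening: 0.686
grasp_force: 30.0
```

Request:
drive_tool --motion '[[[4,-3,2],[-0.02,-0.03,-0.12]],[[4,-3,3],[-0.01,-0.02,-0.13]],[[4,-3,3],[-0.02,-0.02,-0.12]]]'

```text
time_s: 12.1
position: [0.4754, 0.1377, 0.224]
tcp_rot: [[0.095, 0.95, 0.297], [0.296, -0.312, 0.903], [0.951, 0.002, -0.31]]
force: [-0.1, -0.2, -0.2]
opening: 0.686
grasp_force: 30.0
```

Run:
```python
from h import *
st()
plan([.485,.333,.16],tool(18,90,0,-1),v=30)
```

```text
t 12.1 q [-35.5  39.7 121.6  68.   78.2 -71.9] grasp [0.4697 0.1206 0.2299] z [ 0.297  0.903 -0.31 ] y [ 0.95  -0.312  0.002] F [-0.1 -0.2 -0.2] op 0.686 gf 29.997928000520915
[[[0,-7,27],[0.04,0.0,-0.01]],[[-1,-6,28],[0.04,0.0,-0.01]],[[0,-5,27],[0.03,0.0,-0.02]],[[0,-5,28],[0.04,0.0,-0.01]],[[0,-3,28],[0.04,0.0,-0.01]]]
[[[0,-2,28],[0.04,0.0,-0.01]],[[0,0,28],[0.03,0.0,-0.01]],[[0,0,28],[0.04,0.0,-0.02]]]
rows 8 end err mm [-0.4  0.1  0.1] rad 0.005
```

Request:
drive_tool --motion '[[[0,-7,27],[0.04,0,-0.01]],[[-1,-6,28],[0.04,0,-0.01]],[[0,-5,27],[0.03,0,-0.02]],[[0,-5,28],[0.04,0,-0.01]],[[0,-3,28],[0.04,0,-0.01]]]'

```text
time_s: 12.6
position: [0.4804, 0.2722, 0.1799]
tcp_rot: [[0.042, 0.993, 0.11], [0.306, -0.118, 0.945], [0.951, -0.006, -0.309]]
force: [0.0, 0.8, -0.4]
opening: 0.689
grasp_force: 30.0
```

Request:
drive_tool --motion '[[[0,-2,28],[0.04,0,-0.01]],[[0,0,28],[0.03,0,-0.01]],[[0,0,28],[0.04,0,-0.02]],[[0,0,0],[0,0,0]]]'

```text
time_s: 13.0
position: [0.4841, 0.3534, 0.1534]
tcp_rot: [[0.0, 1.0, -0.003], [0.308, 0.003, 0.951], [0.951, -0.001, -0.308]]
force: [-0.2, 0.7, -1.1]
opening: 0.689
grasp_force: 30.0
```

Run:
```python
from h import *
st()
cv2.imwrite("pics/s1.png",np.clip(np.hstack([crop(capture(n),x,y,80,100,5)[:,:,::-1] for n,x,y in(("top",210,200),("scene",345,115))])*1.6,0,255).astype(np.uint8))
plan([.485,.333,.112],tool(18,90,0,-1),v=15)
def proj(n,X):
    c=camera_info(n); f=200/np.tan(np.radians(c["fovy"]/2)); q=np.array(c["orientation"]).T@(np.array(X)-c["xyz"]); return np.round([c["cx"]+f*q[0]/q[2],c["cy"]+f*q[1]/q[2]],1)
g=[.485,.333]
for n in("top","scene"): print(n,"rim expected at",proj(n,g+[.16+.024]))
```

```text
t 13.0 q [ -5.7  49.7 110.1  78.2  75.2 -69.2] grasp [0.4842 0.3354 0.1592] z [-0.003  0.951 -0.308] y [ 1.     0.003 -0.001] F [-0.2  0.7 -1.1] op 0.689 gf 30.00021427462343
[[[-11,0,4],[0.0,-0.0,-0.0]],[[-12,0,3],[0.0,-0.0,-0.0]],[[-11,0,4],[0.0,-0.0,-0.0]],[[-12,1,3],[0.0,-0.0,-0.0]]]
rows 4 end err mm [-0.3  0.5  0.1] rad 0.002
top rim expected at [243.  242.5]
scene rim expected at [384.7 147.5]
```

View pics/s1.png

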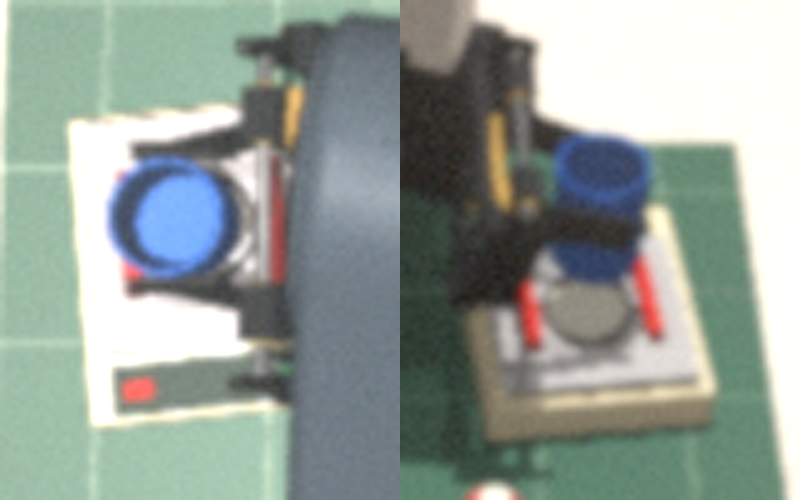

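Rim centre at about top (244.4,243.0), scene (385.0,146.2): the cup sits a few mm towards the gripper, about 1 mm in x and 3 mm in y short of the mark. Lowering with that correction.

Run:
```python
from h import *
plan([.4855,.338,.110],tool(18,90,0,-1),v=11)
```

```text
[[[-9,0,4],[0.0,-0.0,-0.0]],[[-9,0,4],[0.0,-0.0,-0.0]],[[-10,1,4],[0.0,-0.0,-0.0]],[[-9,0,4],[0.0,-0.0,-0.0]],[[-9,0,4],[0.0,-0.0,-0.0]]]
rows 5 end err mm [ 0.2 -0.2 -0. ] rad 0.002
```

Request:
drive_tool --motion '[[[-9,0,4],[0,0,0]],[[-9,0,4],[0,0,0]],[[-10,1,4],[0,0,0]],[[-9,0,4],[0,0,0]],[[-9,0,4],[0,0,0]]]'

```text
time_s: 13.6
position: [0.4866, 0.3554, 0.1033]
tcp_rot: [[0.002, 1.0, 0.003], [0.308, -0.004, 0.951], [0.951, -0.001, -0.308]]
force: [-0.6, 0.3, -0.8]
opening: 0.685
grasp_force: 30.0
```

Request:
drive_tool --motion '[[[-2,0,1],[0,0,0]],[[0,0,0],[0,0,0]],[[0,0,0],[0,0,0]]]'

```text
time_s: 13.9
position: [0.4864, 0.3562, 0.1023]
tcp_rot: [[0.002, 1.0, 0.002], [0.308, -0.003, 0.951], [0.951, -0.001, -0.308]]
force: [1.0, -0.2, -0.7]
opening: 0.688
grasp_force: 30.0
```

Run:
```python
from h import *
st()
```

```text
t 13.9 q [ -5.4  55.9 109.2  80.2  74.  -74.5] grasp [0.4863 0.3381 0.1081] z [ 0.002  0.951 -0.308] y [ 1.    -0.003 -0.001] F [ 1.  -0.2 -0.7] op 0.688 gf 30.000046458444558
```

Request:
drive_tool --motion '[[[-1,0,0.3],[0,0,0]],[[0,0,0],[0,0,0]],[[0,0,0],[0,0,0]]]'

```text
time_s: 14.2
position: [0.4865, 0.3561, 0.1014]
tcp_rot: [[0.001, 1.0, 0.003], [0.308, -0.003, 0.951], [0.951, -0.0, -0.308]]
force: [0.2, -0.4, -1.3]
opening: 0.683
grasp_force: 30.0
```

Request:
drive_tool --motion '[[[-1,0,0.3],[0,0,0]],[[0,0,0],[0,0,0]],[[0,0,0],[0,0,0]]]'

```text
time_s: 14.5
position: [0.4865, 0.356, 0.1002]
tcp_rot: [[0.001, 1.0, 0.003], [0.308, -0.003, 0.951], [0.951, -0.001, -0.308]]
force: [-0.7, 0.2, -0.3]
opening: 0.686
grasp_force: 30.0
```

Request:
drive_tool --motion '[[[-0.5,0,0.2],[0,0,0]],[[0,0,0],[0,0,0]],[[0,0,0],[0,0,0]]]'

```text
time_s: 14.8
position: [0.4865, 0.3561, 0.1001]
tcp_rot: [[0.002, 1.0, 0.003], [0.307, -0.003, 0.952], [0.952, -0.001, -0.307]]
force: [1.1, 0.2, 2.7]
opening: 0.685
grasp_force: 30.0
```

Contact felt at the expected height. Open gently and look.

Request:
drive_tool --motion '[[[0,0,0],[0,0,0]],[[0,0,0],[0,0,0]],[[0,0,0],[0,0,0]],[[0,0,0],[0,0,0]],[[0,0,0],[0,0,0]]]' --gripper 0.95

```text
time_s: 15.3
position: [0.4864, 0.3561, 0.0994]
tcp_rot: [[0.002, 1.0, 0.002], [0.308, -0.003, 0.951], [0.951, -0.001, -0.308]]
force: [0.4, -0.2, -0.2]
opening: 0.94
grasp_force: 0.0
```

Run:
```python
from h import *
st()
cv2.imwrite("pics/s2.png",np.clip(np.hstack([crop(capture(n),x,y,80,100,5)[:,:,::-1] for n,x,y in(("top",210,200),("scene",345,115))])*1.6,0,255).astype(np.uint8))
def proj(n,X):
    c=camera_info(n); f=200/np.tan(np.radians(c["fovy"]/2)); q=np.array(c["orientation"]).T@(np.array(X)-c["xyz"]); return c["cx"]+f*q[0]/q[2],c["cy"]+f*q[1]/q[2]
for n,m,x,y in(("top",[.485,.3324],210,200),("scene",[.4827,.3357],345,115)):
    u,v=proj(n,m+[.13]); print(n,"rim crop px if centred",(u-x+.5)*5,(v-y+.5)*5)
    u,v=proj(n,[m[0],m[1]+.01,.13]); print("  +10mm y",(u-x+.5)*5,(v-y+.5)*5)
```

```text
t 15.3 q [ -5.4  56.2 109.2  80.3  74.  -74.7] grasp [0.4863 0.338  0.1052] z [ 0.002  0.951 -0.308] y [ 1.    -0.003 -0.001] F [ 0.4 -0.2 -0.2] op 0.94 gf 0.0
top rim crop px if centred 184.18263266042402 220.3799467161268
  +10mm y 165.18129713641116 220.34786593761893
scene rim crop px if centred 198.09725308664298 223.39917032979614
  +10mm y 213.68345900858088 223.3786348240855
```

View pics/s2.png

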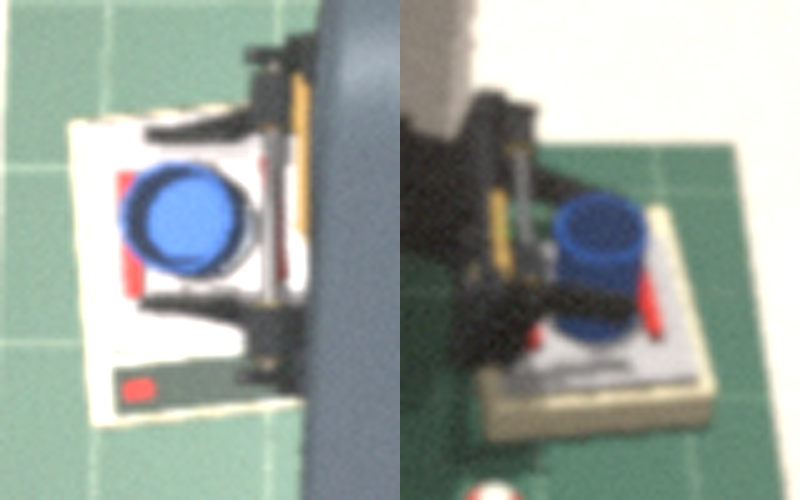

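Rim centre at top crop (184,218) vs ideal (184,220), scene (200,223) vs ideal (198,223): centred within about 2 mm. Retreat straight back.

Request:
drive_tool --motion '[[[0,0,-15],[0,0,0]],[[0,0,-25],[0,0,0]],[[0,0,-30],[0,0,0]],[[0,0,-30],[0,0,0]],[[0,0,-30],[0,0,0]]]'

```text
time_s: 15.9
position: [0.486, 0.2304, 0.1401]
tcp_rot: [[0.002, 1.0, 0.003], [0.308, -0.003, 0.951], [0.951, -0.001, -0.308]]
force: [0.7, 0.2, 0.7]
opening: 0.95
grasp_force: 0.0
```

Request:
drive_tool --motion '[[[30,0,-10],[0,0,0]],[[30,0,-10],[0,0,0]],[[20,0,0],[0,0,0]],[[0,0,0],[0,0,0]],[[0,0,0],[0,0,0]]]'

```text
time_s: 16.4
position: [0.4861, 0.2373, 0.2219]
tcp_rot: [[0.001, 1.0, 0.003], [0.309, -0.003, 0.951], [0.951, 0.0, -0.309]]
force: [0.7, -0.2, -0.1]
opening: 0.947
grasp_force: 0.0
```

Run:
```python
from h import *
st()
cv2.imwrite("pics/end.png",np.clip(np.hstack([crop(capture("top"),210,180,200,110,4)])[:,:,::-1]*1.6,0,255).astype(np.uint8))
```

```text
t 16.4 q [-19.4  41.4 110.1  64.8  82.9 -63.1] grasp [0.4861 0.2193 0.2278] z [ 0.003  0.951 -0.309] y [ 1.    -0.003  0.   ] F [ 0.7 -0.2 -0.1] op 0.947 gf 0.0
```

View pics/end.png

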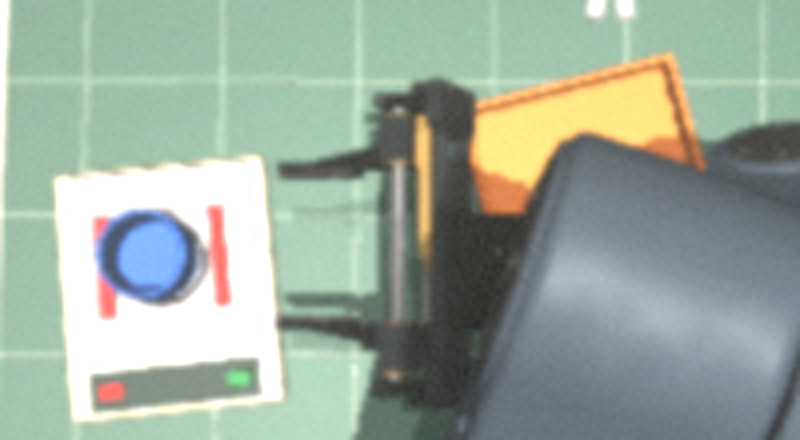

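The cup stands upright at crop (148,257) between the stops, and the gripper is clear. The arm hides the tray in this view, but the bobbins were last seen at rest in it.

```bash
python3 -c "from rig import *; print(hand_in())"
```

```text
the job is handed in; nothing more can be done
None
```

I handed the job in at about 16 s: the four bobbins are tipped into the tray and the empty cup stands on the scale about 2 mm from the mark. The verdict wasn't shown, and the arm hid the tray in my last picture.

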